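# Set the drying rack and lay out the oiled slickers

### The job

First take the dry strop block off the drying rack and lay it flat on the cork pad. With the rails empty, turn the black knob until the pointer of the far rail lines up with the brass mark. Then lay every oiled wooden stick from the mat square across both rails, with both ends sticking out at least 1 cm past the rails and no stick touching another, and leave the jar, mallet and steel weight alone.

Things in the scene. Friction and masses are not known exactly. Their poses are not given: they have to be found in the camera images.
- rack: Fixed drying rack, plywood base 200 x 390 x 12 mm. Origin: centre of its underside; x from near to far rail, y along the rails, z up. Two level aluminium rails, 10 mm wide, at rack y -185 to 95 mm, tops 70 mm above the bench, open between. Near rail fixed, centred at rack x = -60 mm; the far one moves (rail_mid). White scale block, 48 mm high, at rack x 5 to 90, y 110 to 160 mm.
- rail_mid (a point): Middle of the top face of the far, moving rail (rack y = -45 mm, 70 mm above the bench). It slides along rack x from 20 to 75 mm, driven only by the knob, 10 mm per radian; it stays where it is left. Its axes are those of the rack.
- pointer_tip (a point): Tip of the thin dark pointer fixed to the +y end of the moving rail, over the scale block, 60 mm above the bench. It moves along rack x with the rail.
- mark_line (a point): The black line on the small brass rider (10 x 14 x 10 mm) fixed on the scale block; the point is at the line's end next to the pointer's tip, 58 mm above the bench. Axes as the rack's; the pointer is aligned when it has the same rack x (within 3 mm). Fixed; its place on the scale differs from start to start.
- knob (a joint): Angle of the black knob on the rack's base, rad, 0 to 5.5, growing clockwise seen from above. Clockwise drives the far rail and pointer away from the robot, 10 mm per radian. Its bar grip is along rack x at 0 and turns with it. Light friction (0.08 N m), stays where it is left.
- knob_grip (a point): On the vertical axis of the knob, at the height to grip its bar from above (see knob); rack x -50, y 145 mm. 49 mm above the bench. The bar is 14 mm wide, 53 mm long, its top 56 mm above the bench, on a disc 56 mm across.
- mat: Fixed blue-grey cutting mat, 220 x 280 x 4 mm, where the sticks lie at the start. Origin: centre of underside; x along the 220 mm.
- pad: Fixed cork pad, 100 x 200 x 6 mm. Origin: centre of underside; x along the 100 mm side, y along the 200 mm side.
- strop: Dry strop block: pale wood, brown leather face, 170 x 56 x 24 mm, about 0.2 kg. Origin: its centre; x along its length, z up. At the start it lies across the two rails.
- stick1: Oiled dark wooden edge slicker (stick): square bar 28 x 28 mm, 150 mm long, with a grooved round end of 25 mm at each end: 200 mm over all, about 0.11 kg. Origin: its centre; x along its length. Starts lying on the mat. Three or four of the four sticks are present; all are alike.
- stick2: Oiled dark wooden edge slicker (stick): square bar 28 x 28 mm, 150 mm long, with a grooved round end of 25 mm at each end: 200 mm over all, about 0.11 kg. Origin: its centre; x along its length. Starts lying on the mat. Three or four of the four sticks are present; all are alike.
- stick3: Oiled dark wooden edge slicker (stick): square bar 28 x 28 mm, 150 mm long, with a grooved round end of 25 mm at each end: 200 mm over all, about 0.11 kg. Origin: its centre; x along its length. Starts lying on the mat. Three or four of the four sticks are present; all are alike.
- stick4: Oiled dark wooden edge slicker (stick): square bar 28 x 28 mm, 150 mm long, with a grooved round end of 25 mm at each end: 200 mm over all, about 0.11 kg. Origin: its centre; x along its length. Starts lying on the mat. Three or four of the four sticks are present; all are alike.
- jar: Bystander: closed amber jar, 68 mm wide, 100 mm high, between the robot and the rack. Origin: centre of underside.
- mallet: Bystander: mallet with a white head, lying on the bench beyond the rack, about 220 mm long. Origin under the head.
- weight: Bystander: dark steel weight 120 x 90 x 45 mm beyond the pad. Origin: centre of underside.
Mind the look-alikes: they are no part of the job. What is shaped like the stick3 but pink is not meant.

How it is judged:
By the outcome, as a careful person would: the job done as asked, in the order asked, and still so for the second after the job is handed in, with the robot touching nothing.
Of stick1, stick2, stick3, stick4 only 3 to 4 are there at a start; the rules pass over those that are not, and their reading is None.
At some moment in a run one of stick1, stick2, stick3, stick4 may be knocked a few centimetres aside while the robot is not near it.
Once in a run the grip may slacken for a moment while it holds something.
It also fails if it takes over 210 s, if anything falls off the work surface, if the arm or the gripper's body presses on something with over 40 N, if the wrist force passes 120 N, or if a joint passes its speed limit or range.

### The arm

A 7-joint arm with a two-finger parallel gripper is mounted at the origin on the work surface. World frame = base frame: x ahead of the robot, y to its left, z up, the work surface at z = 0. Lengths are in m, angles in rad, forces in N, time in s.
With the tool pointing down it reaches from about 0.425 to 0.875 m from the base axis. Payload 4.7 kg.
Tool frame: the origin (TCP) lies midway between the tips of the shut fingers; the grasp point (between the pads) lies 19 mm behind it; z points along the fingers, y is the line along which they close (so a half turn about z gives the same grasp; the last joint's range is limited). The gripper opens to 87 mm and grips with 3 to 60 N. Pads are 19 mm wide; open, the fingers measure 117 mm over their backs; the gripper's body (75 mm by 190 mm) begins 51 mm behind the grasp point.
Start: joints at [-1.157, 0.321, -0.07, 1.45, 0.023, 1.371, -0.057], TCP at [0.253, 0.599, 0.223] pointing down, gripper open.
Joint ranges: [-2.86, 2.86], [-0.3, 2.09], [-1.38, 1.24], [0.06, 2.45], [-1.56, 4.7], [0.09, 2.05], [-2.69, 2.69]. Speed limits (rad/s): [2.57, 2.57, 3.14, 3.14, 3.14, 3.14, 3.14].

### API

Orientations are given as a rotation vector (axis times angle).
In Python, from bench import ctrl gives the robot as it stands. The module is installed in compiled form; this text tells all that it offers.
- The arm moves only by the tool carry_out, never from a script. Its argument "steps" is a list of rows, each a list of 7 numbers: the turn, a rotation vector about the world's x, y, z in degrees, then the shift along the world's x, y, z in cm, then the opening, from 0 (shut) to 1 (fully open). A call has 1 to 12 rows; each row is the pose to reach, as a shift and turn from the pose commanded when the call began; what a row does not reach only later rows make up. A row lasts 1/10 s, in which the tool goes at most 50 mm and 8.59 degrees, less where a joint would pass 70% of its speed; a pose out of reach is approached as far as the arm can. A call with a gripper value outside its range is refused whole. The fingers move at their own pace and stop on an object; "squeeze" is the grip in N (left out, the last holds). Time passes only in rows, so rows that repeat a pose let the fingers close. It gives the time, the measured TCP pose, the force, the opening and the grip force at its end, in the units of the state.
- ctrl.get_state(): the state, without advancing time (a new reading comes with each control period).
- ctrl.get_image(name): name is "scene" or "top" or "wrist"; returns a dict with "pixels" (480x640x3 uint8, red, green, blue), "camera_matrix" (3x3 intrinsics, pixels), "k1" (the pictures are not rectified: a ray, as slopes to the right and down, at radius r is drawn at 1 + k1 r^2 times it, then the intrinsics apply), "cam_to_world" (4x4, takes a point from camera to world coordinates); the wrist camera has in their place "T_tool_cam" (4x4, takes a point from camera to tool coordinates, whose origin is the TCP and whose axes are the flange's). Camera axes: x right, y down, z forward; pixel columns grow to the right and rows downward; lengths in m; the calibration is good to about 2 mm. A picture is of the moment at which its call begins: read the wrist's pose just before it. There is no depth.
- ctrl.close_job(): hands the job in; it is judged then, once.
The state is a dict: "time": time; "joint_positions": joint angles; "qd": joint speeds; "joint_torque": joint torques, N m; "position": TCP position; "tool_rot": TCP orientation; "ft_force": force on the tool from outside, world axes, zero at the start; "torque": the same for the moment, N m; "grip_width": opening from 0.0 (shut) to 1.0 (fully open); "grip_force": force on a finger pad.
Only numpy, scipy, OpenCV 4.12 (cv2) and the standard library are available. Lean on these libraries where they do the work, as an engineer would, in place of code of your own. Each camera call takes 0.05 s, during which the arm holds its last target. There are 200 camera calls.

## Working session

There is one attempt and no reset: what is moved stays moved. The work goes in short steps, Python scripts to look and compute and a tool call to move; the robot and the scene stay as the last step left them, time stands still between calls to the robot, and variables do not carry over. Pictures are saved under pics/ and viewed, at most 14 in all, crops included, and the job is handed in when it is done.

Besides the shell and the picture viewer there is one more tool, called after ">>>" by a JSON object that holds its "fn" and its "kwargs", one argument or row to a line. carry_out: Moves the arm, as the interface text tells. Its arguments: {"type":"object","properties":{"steps":{"type":"array","items":{"type":"array","items":{"type":"number"}}},"squeeze":{"type":"number"}},"required":["steps"]}

```bash
mkdir -p pics; cat > h.py <<'E'
import numpy as np, cv2, sys
from scipy.spatial.transform import Rotation as R
from bench import ctrl
def grab(n):
    s=ctrl.get_state(); im=ctrl.get_image(n)
    if n=="wrist":
        T=np.eye(4); T[:3,:3]=R.from_rotvec(s["tool_rot"]).as_matrix(); T[:3,3]=s["position"]
        im["cam_to_world"]=T@np.array(im["T_tool_cam"])
    return im
def save(im,f): cv2.imwrite("pics/"+f,np.asarray(im["pixels"])[:,:,::-1])
def ray(im,uv):
    K=np.array(im["camera_matrix"],float)
    d=np.array([im["k1"],0,0,0,0],float)
    uv=np.asarray(uv,float).reshape(-1,1,2)
    p=cv2.undistortPoints(uv,K,d).reshape(-1,2)
    T=np.array(im["cam_to_world"]); D=np.c_[p,np.ones(len(p))]@T[:3,:3].T
    return T[:3,3],D
def plane(im,uv,z):
    o,D=ray(im,uv); t=(z-o[2])/D[:,2]; return o+D*t[:,None]
def proj(im,P):
    T=np.linalg.inv(np.array(im["cam_to_world"])); c=np.atleast_2d(P)@T[:3,:3].T+T[:3,3]
    return cv2.projectPoints(c,np.zeros(3),np.zeros(3),np.array(im["camera_matrix"],float),np.array([im["k1"],0,0,0,0],float))[0].reshape(-1,2)
E
python3 - <<'E'
from h import *
for n in ["top","scene"]:
    im=grab(n); save(im,n+"0.png"); print(n,im["k1"],np.round(im["cam_to_world"],3).tolist())
s=ctrl.get_state(); print(s)
E
```

```text
top -0.1411197113889262 [[0.013, -0.998, 0.068, 0.418], [-1.0, -0.012, 0.004, 0.135], [-0.003, -0.068, -0.998, 1.122], [0.0, 0.0, 0.0, 1.0]]
scene -0.02844167523657045 [[0.404, 0.636, -0.657, 1.108], [0.915, -0.292, 0.279, -0.123], [-0.014, -0.714, -0.7, 0.722], [0.0, 0.0, 0.0, 1.0]]
{'time': 0.1, 'joint_positions': array([-1.1569127 ,  0.32174802, -0.07012116,  1.45155962,  0.02258432,
        1.37079213, -0.05691498]), 'qd': array([-0.00133391, -0.00193899,  0.00141786, -0.00428127, -0.00239191,
       -0.0004217 , -0.00068981]), 'joint_torque': array([ 1.90141253e-05, -4.92571664e+01, -4.05505691e-01, -3.13400888e+01,
       -6.40696893e-02,  3.95787566e-02,  7.57297380e-05]), 'position': array([0.25281726, 0.59827837, 0.22156839]), 'tool_rot': array([-6.23681488e-01, -3.07877964e+00,  2.66612842e-03]), 'ft_force': array([-0.19576249, -0.10750241,  0.30385234]), 'torque': array([-0.03324615,  0.04593628, -0.01308219]), 'grip_force': 0.0, 'grip_width': 0.9998275882697653}
```

View pics/top0.png

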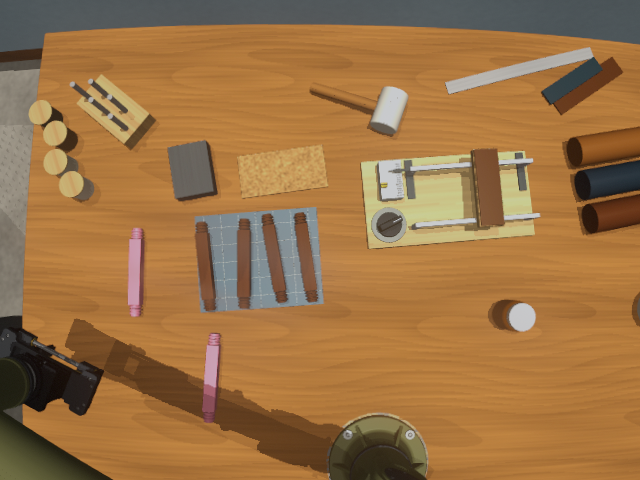

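View pics/scene0.png

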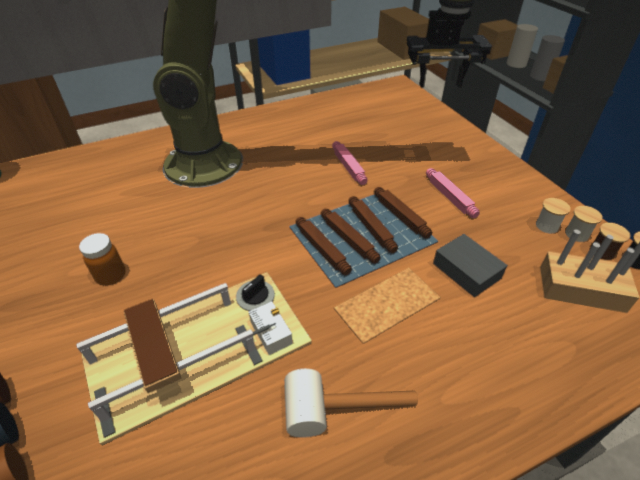

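```bash
cat > m.py <<'E'
from h import *
im=grab("top"); px=np.asarray(im["pixels"]); hsv=cv2.cvtColor(px,cv2.COLOR_RGB2HSV)
def rects(mask,z,amin,off=(0,0),roi=None):
    if roi:
        m=np.zeros_like(mask); a,b,c,d=roi; m[b:d,a:c]=mask[b:d,a:c]; mask=m
    mask=cv2.morphologyEx(mask,cv2.MORPH_OPEN,np.ones((3,3)))
    out=[]
    for c in cv2.findContours(mask,cv2.RETR_EXTERNAL,cv2.CHAIN_APPROX_NONE)[0]:
        if cv2.contourArea(c)<amin: continue
        P=plane(im,c.reshape(-1,2).astype(float),z)[:,:2]
        (x,y),(w,h),a=cv2.minAreaRect((P*1000).astype(np.float32))
        if w<h: w,h,a=h,w,a+90
        a=(a+90)%180-90
        out.append((round(x),round(y),round(w),round(h),round(a,1)))
    return sorted(out,key=lambda t:t[1])
if __name__=="__main__":
    for p in [(485,190),(245,260),(283,171),(205,260),(230,260),(440,185),(100,300),(400,400)]: print(p,px[p[1],p[0]],hsv[p[1],p[0]])
E
python3 m.py
python3 - <<'E'
from m import *
a=cv2.resize(px[140:260,350:550],None,fx=4,fy=4,interpolation=cv2.INTER_CUBIC)
cv2.imwrite("pics/rack.png",a[:,:,::-1])
E
```

```text
(485, 190) [126  84  55] [ 12 144 126]
(245, 260) [120  81  62] [ 10 123 120]
(283, 171) [202 156  91] [ 18 140 202]
(205, 260) [118  73  48] [ 11 151 118]
(230, 260) [127 141 147] [ 99  35 147]
(440, 185) [202 191 132] [ 25  88 202]
(100, 300) [178 120  61] [ 15 168 178]
(400, 400) [178 121  61] [ 15 168 178]
```

View pics/rack.png

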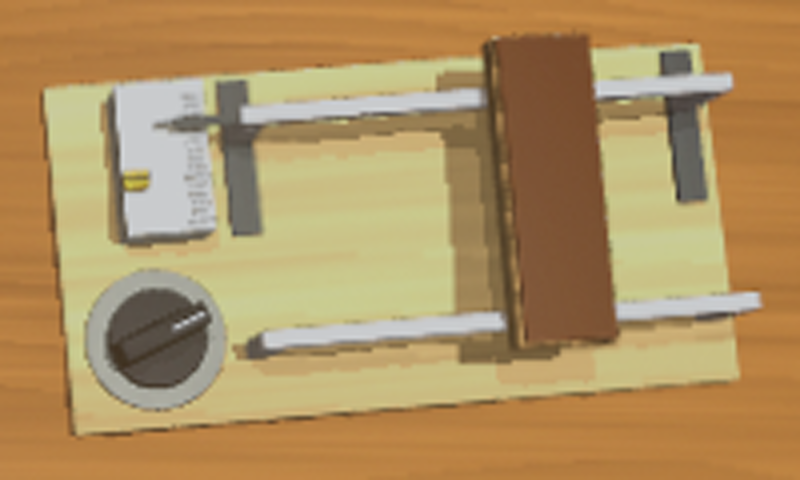

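```bash
cat > geo.py <<'E'
from m import *
C=np.array([(43,88),(700,44),(738,378),(75,434)])/4+[350,140]
P=plane(im,C,0.012)[:,:2]   # TL(+x,+y) TR(+x,-y) BR(-x,-y) BL(-x,+y)
M=np.array([[.1,.195],[.1,-.195],[-.1,-.195],[-.1,.195]])
Pc=P.mean(0); H=(M.T@(P-Pc)); U,S,V=np.linalg.svd(H); Rm=(V.T@U.T)
yaw=np.arctan2(Rm[1,0],Rm[0,0])
def r2w(p): return Rm@np.array(p)+Pc
def w2r(p): return (np.atleast_2d(p)-Pc)@Rm
E
python3 - <<'E'
from geo import *
print("rack",Pc,np.degrees(yaw),"resid mm",np.round(1000*(w2r(P)-M),1).tolist())
g=lambda u,z:w2r(plane(im,np.array([u])/4+[350,140],z)[:,:2])[0]*1000
print("ptr",g((155,125),.06),"mark",g((148,181),.058))
print("far rail top",g((243,112),.07),g((733,82),.07),"near",g((262,340),.07),g((760,300),.07))
print("knob",g((155,338),.03),"bar",g((118,352),.056),g((207,312),.056))
hue,s,v=cv2.split(hsv)
brown=((hue<14)&(v<150)&(s>90)).astype(np.uint8)*255
print("sticks",rects(brown,.032,300,roi=(185,195,330,320)))
print("strop",rects(brown,.094,300,roi=(455,140,520,240)))
mat=((hue>80)&(hue<120)&(v>90)).astype(np.uint8)*255
print("mat",rects(cv2.morphologyEx(mat,cv2.MORPH_CLOSE,np.ones((15,15))),.004,2000,roi=(180,195,340,320)))
cork=((v>185)).astype(np.uint8)*255
print("pad",rects(cv2.morphologyEx(cork,cv2.MORPH_CLOSE,np.ones((5,5))),.006,1000,roi=(225,135,340,205)))
print("knob world",r2w([-.05,.145]))
E
```

```text
rack [ 0.60386168 -0.15685507] 5.356420194920742 resid mm [[-0.9, -0.6], [-1.3, 0.2], [1.5, 1.5], [0.7, -1.1]]
ptr [ 62.78709166 140.08491912] mark [ 32.56365057 146.56839232]
far rail top [64.29018078 93.12291052] [  62.71107091 -185.00523334] near [-60.22438301  95.1383274 ] [ -59.77501528 -185.17472715]
knob [-50.67061639 146.67610727] bar [-59.19710936 171.26790674] [-41.32719105 120.88857193]
sticks [(466, 168, 197, 27, 9.6), (463, 238, 198, 27, 11.2), (451, 306, 195, 27, 1.1), (443, 391, 197, 32, 7.8)]
strop [(618, -223, 164, 51, 4.9)]
mat [(460, 276, 277, 219, -85.1)]
pad [(667, 234, 251, 162, -89.6)]
knob world [ 0.54054412 -0.0171558 ]
```

```bash
cat >> h.py <<'E'
def st():
    s=ctrl.get_state(); m=R.from_rotvec(s["tool_rot"]).as_matrix()
    print("t",round(s["time"],1),"pos mm",np.round(1000*s["position"],1),"yaw(tool y)",round(np.degrees(np.arctan2(m[1,1],m[0,1])),1),"tilt",np.round(m[:2,2],3),"w",round(s["grip_width"],3),"gf",round(s["grip_force"],1),"F",np.round(s["ft_force"],1))
E
python3 - <<'E'
from geo import *
a=px[135:210,225:340]; g=cv2.resize(a,None,fx=5,fy=5,interpolation=cv2.INTER_CUBIC); cv2.imwrite("pics/pad.png",g[:,:,::-1])
st()
E
```

```text
t 0.3 pos mm [253.  598.6 222.2] yaw(tool y) 67.1 tilt [-0.    -0.001] w 1.004 gf 0.0 F [-1.2 -0.9  0.3]
```

View pics/pad.png

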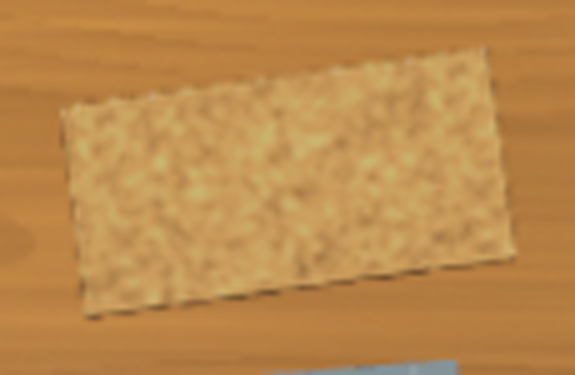

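>>> {"fn": "carry_out", "kwargs": {
  "steps": [
    [0, 0, 28, 36.5, -82, 0, 1],
    [0, 0, 28, 36.5, -82, 0, 1],
    [0, 0, 28, 36.5, -82, 0, 1],
    [0, 0, 28, 36.5, -82, 0, 1],
    [0, 0, 28, 36.5, -82, 0, 1],
    [0, 0, 28, 36.5, -82, 0, 1],
    [0, 0, 28, 36.5, -82, 0, 1],
    [0, 0, 28, 36.5, -82, 0, 1],
    [0, 0, 28, 36.5, -82, 0, 1],
    [0, 0, 28, 36.5, -82, 0, 1],
    [0, 0, 28, 36.5, -82, 0, 1],
    [0, 0, 28, 36.5, -82, 0, 1]
  ]
}}

```text
time: 1.5
position: [0.4971, 0.0497, 0.223]
tool_rot: [-0.14, 3.137, 0.001]
ft_force: [0.7, 0.5, 0.1]
grip_width: 1.0
grip_force: 0.0
```

```bash
python3 - <<'E'
from geo import *
c=np.array([(64,108),(488,49),(515,258),(88,316)])/5+[225,135]
P=plane(im,c,.006)[:,:2]
print(P.mean(0),np.degrees(np.arctan2(*(P[0]-P[1])[::-1])),np.degrees(np.arctan2(*(P[3]-P[2])[::-1])),np.linalg.norm(P[0]-P[1]),np.linalg.norm(P[1]-P[2]))
E
```

```text
[0.66173947 0.22412679] 98.55213412857698 98.40450638877716 0.19730875645400758 0.09850218207374646
```

>>> {"fn": "carry_out", "kwargs": {
  "steps": [
    [0, 0, 0, 12.1, -27.3, 0, 1],
    [0, 0, 0, 12.1, -27.3, 0, 1],
    [0, 0, 0, 12.1, -27.3, 0, 1],
    [0, 0, 0, 12.1, -27.3, 0, 1],
    [0, 0, 0, 12.1, -27.3, 0, 1],
    [0, 0, 0, 12.1, -27.3, 0, 1],
    [0, 0, 0, 12.1, -27.3, 0, 1],
    [0, 0, 0, 12.1, -27.3, -5, 1],
    [0, 0, 0, 12.1, -27.3, -10, 1]
  ]
}}

```text
time: 2.45
position: [0.619, -0.2217, 0.1228]
tool_rot: [-0.139, 3.134, -0.001]
ft_force: [0.0, 0.0, -1.0]
grip_width: 0.996
grip_force: 0.0
```

>>> {"fn": "carry_out", "kwargs": {
  "steps": [
    [0, 0, 0, 0, 0, -3, 1],
    [0, 0, 0, 0, 0, -5, 1],
    [0, 0, 0, 0, 0, -6, 1],
    [0, 0, 0, 0, 0, -6, 1],
    [0, 0, 0, 0, 0, -6, 0.3],
    [0, 0, 0, 0, 0, -6, 0.3],
    [0, 0, 0, 0, 0, -6, 0.3],
    [0, 0, 0, 0, 0, -6, 0.3],
    [0, 0, 0, 0, 0, -6, 0.3],
    [0, 0, 0, 0, 0, -6, 0.3],
    [0, 0, 0, 0, 0, -6, 0.3],
    [0, 0, 0, 0, 0, -6, 0.3]
  ],
  "squeeze": 30
}}

```text
time: 3.65
position: [0.6181, -0.2221, 0.0633]
tool_rot: [-0.139, 3.137, -0.001]
ft_force: [0.9, -1.3, 4.6]
grip_width: 0.641
grip_force: 30.0
```

>>> {"fn": "carry_out", "kwargs": {
  "steps": [
    [0, 0, 0, 0, 0, 4, 0.3],
    [0, 0, 0, 0, 0, 8, 0.3],
    [0, 0, 0, 0, 0, 12, 0.3],
    [0, 0, -8, 0.4, 4, 15, 0.3],
    [0, 0, -16, 0.8, 8, 15, 0.3],
    [0, 0, -24, 1.2, 12, 15, 0.3],
    [0, 0, -32, 1.6, 16, 15, 0.3],
    [0, 0, -40, 2, 20, 15, 0.3],
    [0, 0, -48, 2.4, 24, 15, 0.3],
    [0, 0, -56, 2.8, 28, 15, 0.3],
    [0, 0, -64, 3.2, 32, 15, 0.3],
    [0, 0, -72, 3.6, 36, 15, 0.3]
  ]
}}

```text
time: 4.85
position: [0.6525, 0.1407, 0.2113]
tool_rot: [-1.738, -2.615, 0.002]
ft_force: [0.8, 0.0, -1.8]
grip_width: 0.639
grip_force: 30.0
```

>>> {"fn": "carry_out", "kwargs": {
  "steps": [
    [0, 0, -8, 0.4, 4, 0, 0.3],
    [0, 0, -14.6, 0.8, 8.5, 0, 0.3],
    [0, 0, -14.6, 0.8, 8.6, 0, 0.3],
    [0, 0, -14.6, 0.8, 8.6, 0, 0.3]
  ]
}}

```text
time: 5.25
position: [0.6601, 0.2274, 0.2105]
tool_rot: [-2.044, -2.384, 0.005]
ft_force: [0.8, -0.6, -0.5]
grip_width: 0.64
grip_force: 30.0
```

```bash
python3 -c "
from h import *
st()"
```

```text
t 5.2 pos mm [660.1 227.4 210.5] yaw(tool y) 8.8 tilt [-0.003 -0.001] w 0.64 gf 30.0 F [ 0.8 -0.6 -0.5]
```

>>> {"fn": "carry_out", "kwargs": {
  "steps": [
    [0, 0, 0, 0.1, -0.3, -5, 0.3],
    [0, 0, 0, 0.1, -0.3, -10, 0.3],
    [0, 0, 0, 0.1, -0.3, -14, 0.3],
    [0, 0, 0, 0.1, -0.3, -17, 0.3],
    [0, 0, 0, 0.1, -0.3, -19, 0.3],
    [0, 0, 0, 0.1, -0.3, -20, 0.3],
    [0, 0, 0, 0.1, -0.3, -20.2, 0.3],
    [0, 0, 0, 0.1, -0.3, -20.2, 0.3],
    [0, 0, 0, 0.1, -0.3, -20.2, 0.3]
  ],
  "squeeze": 3
}}

```text
time: 6.15
position: [0.6638, 0.2215, 0.0123]
tool_rot: [2.05, 2.379, 0.004]
ft_force: [1.0, 0.4, -1.9]
grip_width: 0.644
grip_force: 3.0
```

```bash
python3 -c "
from h import *
st()"
```

```text
t 6.2 pos mm [663.8 221.5  12.3] yaw(tool y) 8.5 tilt [0.002 0.001] w 0.644 gf 3.0 F [ 1.   0.4 -1.9]
```

>>> {"fn": "carry_out", "kwargs": {
  "steps": [
    [0, 0, 0, 0, 0, -0.1, 0.3],
    [0, 0, 0, 0, 0, -0.1, 0.3],
    [0, 0, 0, 0, 0, -0.1, 0.3],
    [0, 0, 0, 0, 0, -0.1, 0.75],
    [0, 0, 0, 0, 0, -0.1, 0.85],
    [0, 0, 0, 0, 0, -0.1, 0.85],
    [0, 0, 0, 0, 0, -0.1, 0.85],
    [0, 0, 0, 0, 0, 3, 0.9],
    [0, 0, 0, 0, 0, 7, 0.9],
    [0, 0, 0, 0, 0, 11, 0.9],
    [0, 0, 0, 0, 0, 15, 0.9],
    [0, 0, 0, 0, 0, 16, 0.9]
  ]
}}

```text
time: 7.35
position: [0.6654, 0.2218, 0.1766]
tool_rot: [2.048, 2.376, 0.012]
ft_force: [1.2, -0.0, 1.0]
grip_width: 0.897
grip_force: 0.0
```

>>> {"fn": "carry_out", "kwargs": {
  "steps": [
    [0, 0, 4, -3, -5, 4, 0.45],
    [0, 0, 8, -6, -10, 4, 0.45],
    [0, 0, 12, -9, -15, 4, 0.45],
    [0, 0, 16, -12, -20, 4, 0.45],
    [0, 0, 16, -12, -23.7, 4, 0.45],
    [0, 0, 16, -12, -23.7, 4, 0.45],
    [0, 0, 16, -12, -23.7, 4, 0.45],
    [0, 0, 16, -12, -23.7, 4, 0.45]
  ]
}}

```text
time: 8.15
position: [0.5425, -0.0154, 0.2105]
tool_rot: [-1.701, -2.641, -0.002]
ft_force: [0.1, 1.0, 0.2]
grip_width: 0.456
grip_force: 0.0
```

```bash
python3 - <<'E'
from h import *
st()
im=grab("top"); save(im,"top1.png")
E
```

```text
t 8.2 pos mm [542.5 -15.4 210.5] yaw(tool y) 24.4 tilt [0.    0.001] w 0.456 gf 0.0 F [0.1 1.  0.2]
```

View pics/top1.png

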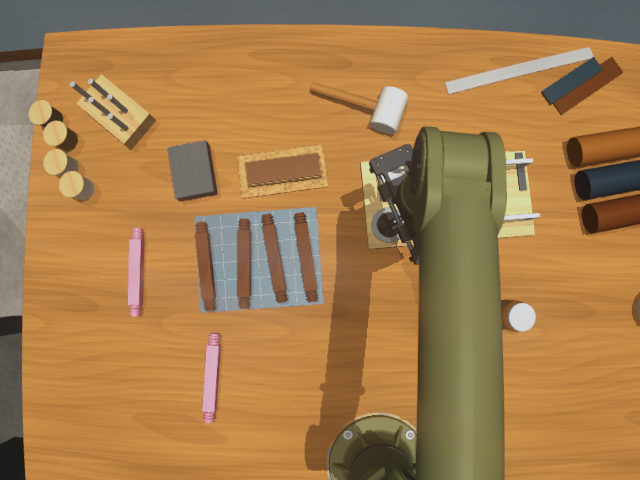

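>>> {"fn": "carry_out", "kwargs": {
  "steps": [
    [0, 0, 0.5, -0.2, -0.2, -4, 0.45],
    [0, 0, 0.5, -0.2, -0.2, -8, 0.45],
    [0, 0, 0.5, -0.2, -0.2, -12, 0.45],
    [0, 0, 0.5, -0.2, -0.2, -15, 0.45],
    [0, 0, 0.5, -0.2, -0.2, -17, 0.45],
    [0, 0, 0.5, -0.2, -0.2, -17.8, 0.45],
    [0, 0, 0.5, -0.2, -0.2, -17.8, 0.45],
    [0, 0, 0.5, -0.2, -0.2, -17.8, 0.0],
    [0, 0, 0.5, -0.2, -0.2, -17.8, 0.0],
    [0, 0, 0.5, -0.2, -0.2, -17.8, 0.0],
    [0, 0, 0.5, -0.2, -0.2, -17.8, 0.0],
    [0, 0, 0.5, -0.2, -0.2, -17.8, 0.0]
  ],
  "squeeze": 20
}}

```text
time: 9.4
position: [0.5407, -0.0176, 0.0333]
tool_rot: [1.688, 2.649, 0.001]
ft_force: [-2.8, -1.3, 6.2]
grip_width: 0.161
grip_force: 20.0
```

```bash
python3 -c "
from h import *
st()"
```

```text
t 9.4 pos mm [540.7 -17.6  33.3] yaw(tool y) 25.0 tilt [0. 0.] w 0.161 gf 20.0 F [-2.8 -1.3  6.2]
```

>>> {"fn": "carry_out", "kwargs": {
  "steps": [
    [0, 0, 7, 0, 0, 0, 0],
    [0, 0, 14, 0, 0, 0, 0],
    [0, 0, 21, 0, 0, 0, 0],
    [0, 0, 28, 0, 0, 0, 0],
    [0, 0, 35, 0, 0, 0, 0],
    [0, 0, 42, 0, 0, 0, 0],
    [0, 0, 49, 0, 0, 0, 0],
    [0, 0, 56, 0, 0, 0, 0],
    [0, 0, 63, 0, 0, 0, 0],
    [0, 0, 70, 0, 0, 0, 0],
    [0, 0, 77, 0, 0, 0, 0],
    [0, 0, 84, 0, 0, 0, 0]
  ]
}}

```text
time: 10.6
position: [0.5408, -0.0171, 0.0333]
tool_rot: [-0.525, 3.097, 0.001]
ft_force: [-1.6, 0.7, 4.0]
grip_width: 0.162
grip_force: 20.0
```

>>> {"fn": "carry_out", "kwargs": {
  "steps": [
    [0, 0, 7, 0, 0, 0, 0],
    [0, 0, 14, 0, 0, 0, 0],
    [0, 0, 21, 0, 0, 0, 0],
    [0, 0, 26, 0, 0, 0, 0],
    [0, 0, 26, 0, 0, 0, 0],
    [0, 0, 26, 0, 0, 0, 0.45],
    [0, 0, 26, 0, 0, 0, 0.45],
    [0, 0, 26, 0, 0, 0, 0.45],
    [0, 0, 26, 0, 0, 0, 0.45],
    [0, 0, 26, 0, 0, 4, 0.45],
    [0, 0, 26, 0, 0, 8, 0.45],
    [0, 0, 26, 0, 0, 8, 0.45]
  ]
}}

```text
time: 11.8
position: [0.5447, -0.0176, 0.118]
tool_rot: [-1.198, 2.894, -0.004]
ft_force: [1.0, -0.8, -0.2]
grip_width: 0.447
grip_force: 0.0
```

```bash
python3 - <<'E'
from h import *
st()
print(np.round(ctrl.get_state()["joint_positions"],2))
im=grab("wrist"); save(im,"w1.png")
E
```

```text
t 11.8 pos mm [544.7 -17.6 118. ] yaw(tool y) 135.0 tilt [0.01  0.001] w 0.447 gf 0.0 F [ 1.  -0.8 -0.2]
[-0.4   0.17  0.43  1.87 -0.08  1.11  2.41]
```

View pics/w1.png

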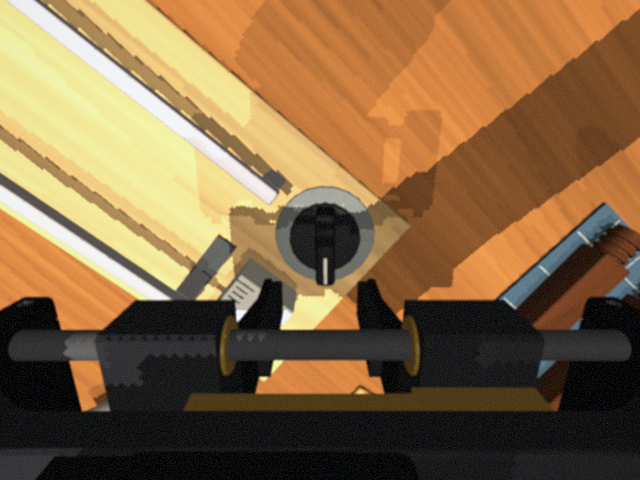

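>>> {"fn": "carry_out", "kwargs": {
  "steps": [
    [0, 0, -8, -0.3, 0, 0, 0.45],
    [0, 0, -16, -0.3, 0, 0, 0.45],
    [0, 0, -24, -0.3, 0, 0, 0.45],
    [0, 0, -32, -0.3, 0, 0, 0.45],
    [0, 0, -40, -0.3, 0, 0, 0.45],
    [0, 0, -48, -0.3, 0, 0, 0.45],
    [0, 0, -56, -0.3, 0, 0, 0.45],
    [0, 0, -64, -0.3, 0, 0, 0.45],
    [0, 0, -72, -0.3, 0, 0, 0.45],
    [0, 0, -80, -0.3, 0, 0, 0.45],
    [0, 0, -88, -0.3, 0, 0, 0.45],
    [0, 0, -96, -0.3, 0, 0, 0.45]
  ]
}}

```text
time: 13.05
position: [0.5366, -0.0175, 0.1111]
tool_rot: [-1.36, -2.83, 0.002]
ft_force: [-0.6, -0.3, 0.4]
grip_width: 0.45
grip_force: 0.0
```

>>> {"fn": "carry_out", "kwargs": {
  "steps": [
    [0, 0, -8, 0, 0, 0, 0.45],
    [0, 0, -16, 0, 0, 0, 0.45],
    [0, 0, -24, 0, 0, 0, 0.45],
    [0, 0, -32, 0, 0, 0, 0.45],
    [0, 0, -40, 0, 0, 0, 0.45],
    [0, 0, -48, 0, 0, 0, 0.45],
    [0, 0, -56, 0, 0, 0, 0.45],
    [0, 0, -64, 0, 0, 0, 0.45],
    [0, 0, -72, 0, 0, 0, 0.45],
    [0, 0, -80, 0, 0, 0, 0.45],
    [0, 0, -84, 0, 0, 0, 0.45],
    [0, 0, -84, 0, 0, 0, 0.45]
  ]
}}

```text
time: 14.25
position: [0.5367, -0.0174, 0.1114]
tool_rot: [-2.903, -1.202, 0.003]
ft_force: [-0.1, 0.2, -1.0]
grip_width: 0.45
grip_force: 0.0
```

```bash
python3 - <<'E'
from h import *
st()
E
```

```text
t 14.2 pos mm [536.7 -17.4 111.4] yaw(tool y) -45.0 tilt [-0.002 -0.001] w 0.45 gf 0.0 F [-0.1  0.2 -1. ]
```

>>> {"fn": "carry_out", "kwargs": {
  "steps": [
    [0, 0, 0, 0.4, 0, 0, 0.45],
    [0, 0, 0, 0.4, 0, -4, 0.45],
    [0, 0, 0, 0.4, 0, -7, 0.45],
    [0, 0, 0, 0.4, 0, -7.8, 0.45],
    [0, 0, 0, 0.4, 0, -7.8, 0.45],
    [0, 0, 0, 0.4, 0, -7.8, 0],
    [0, 0, 0, 0.4, 0, -7.8, 0],
    [0, 0, 0, 0.4, 0, -7.8, 0],
    [0, 0, 0, 0.4, 0, -7.8, 0],
    [0, 0, 0, 0.4, 0, -7.8, 0]
  ]
}}

```text
time: 15.25
position: [0.5415, -0.0163, 0.0354]
tool_rot: [-2.9, -1.202, -0.0]
ft_force: [-2.8, 2.6, 6.3]
grip_width: 0.162
grip_force: 20.0
```

>>> {"fn": "carry_out", "kwargs": {
  "steps": [
    [0, 0, 7, 0, 0, 0, 0],
    [0, 0, 14, 0, 0, 0, 0],
    [0, 0, 21, 0, 0, 0, 0],
    [0, 0, 28, 0, 0, 0, 0],
    [0, 0, 35, 0, 0, 0, 0],
    [0, 0, 42, 0, 0, 0, 0],
    [0, 0, 49, 0, 0, 0, 0],
    [0, 0, 56, 0, 0, 0, 0],
    [0, 0, 63, 0, 0, 0, 0],
    [0, 0, 63, 0, 0, 0, 0],
    [0, 0, 63, 0, 0, 0, 0]
  ]
}}

```text
time: 16.35
position: [0.5402, -0.016, 0.0354]
tool_rot: [-1.843, -2.539, -0.0]
ft_force: [-6.7, 3.2, 8.5]
grip_width: 0.158
grip_force: 20.0
```

```bash
python3 - <<'E'
from h import *
st()
im=grab("scene"); px=np.asarray(im["pixels"]); cv2.imwrite("pics/s1.png",cv2.resize(px[260:370,220:330],None,fx=5,fy=5,interpolation=cv2.INTER_CUBIC)[:,:,::-1])
E
```

```text
t 16.4 pos mm [540.2 -16.   35.4] yaw(tool y) 18.1 tilt [-0.003  0.002] w 0.158 gf 20.0 F [-6.7  3.2  8.5]
```

View pics/s1.png

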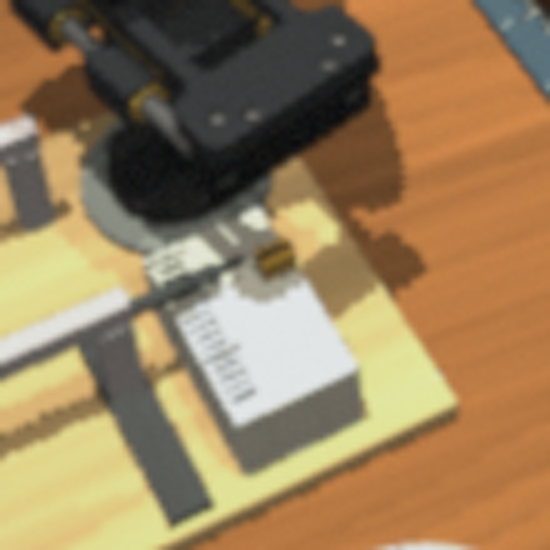

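>>> {"fn": "carry_out", "kwargs": {
  "steps": [
    [0, 0, 0, 0, 0, 0, 0.4],
    [0, 0, 0, 0, 0, 0, 0.45],
    [0, 0, 0, 0, 0, 0, 0.45],
    [0, 0, 0, 0, 0, 5, 0.45],
    [0, 0, 0, 0, 0, 10, 0.45],
    [0, 0, 8, -2, 4.5, 15, 0.6],
    [0, 0, 16, -4, 9, 15, 0.6],
    [0, 0, 24, -6, 13, 15, 0.6],
    [0, 0, 32, -8, 17, 15, 0.6],
    [0, 0, 40, -9, 22, 15, 0.6],
    [0, 0, 48, -9, 27, 15, 0.6],
    [0, 0, 56, -9, 32, 15, 0.6]
  ]
}}

```text
time: 17.6
position: [0.4512, 0.2996, 0.1851]
tool_rot: [0.428, 3.111, 0.002]
ft_force: [1.2, -0.6, 0.0]
grip_width: 0.592
grip_force: 0.0
```

```bash
sed -i 's/^C=np.array.*/import pickle,os\nC=np.array([(43,88),(700,44),(738,378),(75,434)])\/4+[350,140]/' geo.py
python3 - <<'E'
from geo import *
st()
cv2.imwrite("pics/r2.png",cv2.resize(px[145:245,355:435],None,fx=7,fy=6,interpolation=cv2.INTER_CUBIC)[:,:,::-1])
for n in ("far",):
    hue,s,v=cv2.split(hsv)
brown=((hue<14)&(v<150)&(s>90)).astype(np.uint8)*255
print("sticks",rects(brown,.032,300,roi=(185,195,330,320)))
E
```

```text
t 17.6 pos mm [448.9 310.1 184.5] yaw(tool y) 75.2 tilt [0.001 0.007] w 0.603 gf 0.0 F [-0.3  7.8  0.6]
sticks [(466, 168, 197, 27, 9.4), (520, 250, 82, 28, 11.4)]
```

View pics/r2.png

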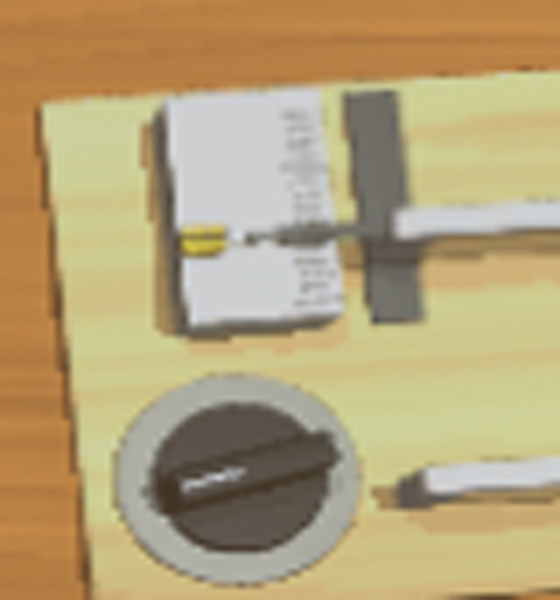

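```bash
python3 - <<'E'
from geo import *
g=lambda u,z:np.round(w2r(plane(im,np.array([u])/[7,6]+[355,145],z)[:,:2])[0]*1000,1)
print(g((245,238),.06),g((300,234),.06),g((227,240),.058),g((190,243),.058),g((400,222),.07), g((165,492),.056),g((335,447),.056))
for y in (-150,-82,-14,54): print(y,np.round(r2w([-.0135,y/1000])*1000))
E
```

```text
[ 33.  140.2] [ 33.1 122.9] [ 33.  145.6] [ 32.8 157.2] [33.4 93.2] [-56.9 173.1] [-44.8 118.8]
-150 [ 604. -307.]
-82 [ 598. -240.]
-14 [ 592. -172.]
54 [ 585. -104.]
```

>>> {"fn": "carry_out", "kwargs": {
  "steps": [
    [0, 0, 8, 0.5, -4.5, 0, 0.6],
    [0, 0, 16, 1, -9, 0, 0.6],
    [0, 0, 24.3, 1.7, -13, 0, 0.6],
    [0, 0, 24.3, 1.7, -14.2, 0, 0.6],
    [0, 0, 24.3, 1.7, -14.2, 0, 0.6],
    [0, 0, 24.3, 1.7, -14.2, -4, 0.6],
    [0, 0, 24.3, 1.7, -14.2, -8, 0.6],
    [0, 0, 24.3, 1.7, -14.2, -10, 0.6],
    [0, 0, 24.3, 1.7, -14.2, -10, 0.6]
  ]
}}

```text
time: 18.6
position: [0.4657, 0.1565, 0.0814]
tool_rot: [0.228, -3.127, 0.003]
ft_force: [-0.2, 0.5, 0.1]
grip_width: 0.6
grip_force: 0.0
```

```bash
python3 - <<'E'
from geo import *
st()
hue,s,v=cv2.split(hsv)
im=grab("wrist"); save(im,"w2.png")
E
```

```text
t 18.6 pos mm [467.4 156.8  83.5] yaw(tool y) 98.4 tilt [-0.003 -0.001] w 0.599 gf 0.0 F [-0.1  0.3  1. ]
```

View pics/w2.png

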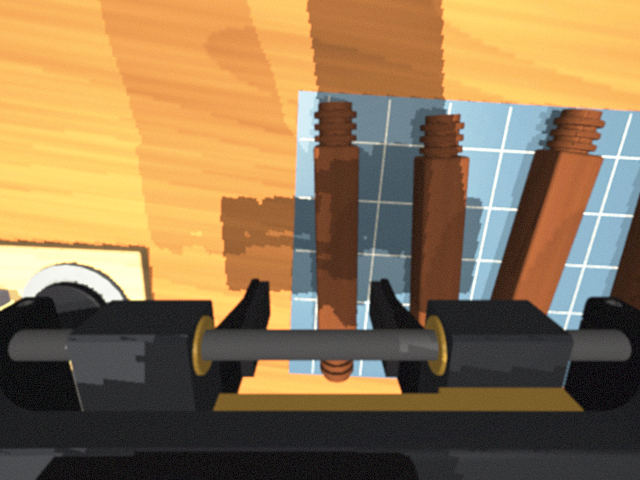

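>>> {"fn": "carry_out", "kwargs": {
  "steps": [
    [0, 0, 1, -0.1, 1.1, 0, 0.6],
    [0, 0, 1, -0.1, 1.1, 0, 0.6],
    [0, 0, 1, -0.1, 1.1, -4, 0.6],
    [0, 0, 1, -0.1, 1.1, -6.5, 0.6],
    [0, 0, 1, -0.1, 1.1, -7.5, 0.6],
    [0, 0, 1, -0.1, 1.1, -7.5, 0.6],
    [0, 0, 1, -0.1, 1.1, -7.5, 0],
    [0, 0, 1, -0.1, 1.1, -7.5, 0],
    [0, 0, 1, -0.1, 1.1, -7.5, 0],
    [0, 0, 1, -0.1, 1.1, -7.5, 0],
    [0, 0, 1, -0.1, 1.1, -7.5, 0],
    [0, 0, 1, -0.1, 1.1, -7.5, 0]
  ],
  "squeeze": 30
}}

```text
time: 19.9
position: [0.4683, 0.1673, 0.0105]
tool_rot: [-0.255, 3.13, 0.002]
ft_force: [-1.4, 1.7, 5.5]
grip_width: 0.323
grip_force: 30.0
```

```bash
python3 - <<'E'
from geo import *
st()
E
```

```text
t 19.9 pos mm [468.3 167.3  10.5] yaw(tool y) 99.3 tilt [0.001 0.001] w 0.319 gf 30.0 F [-1.3  1.   6. ]
```

>>> {"fn": "carry_out", "kwargs": {
  "steps": [
    [0, 0, 0, 0, 0, 4, 0],
    [0, 0, 0, 0, 0, 8, 0],
    [0, 0, 0, 0, 0, 12, 0],
    [0, 0, -1, 1.5, -4.5, 14, 0],
    [0, 0, -2, 3, -9, 14, 0],
    [0, 0, -3, 4.5, -13.5, 14, 0],
    [0, 0, -4, 6, -18, 14, 0],
    [0, 0, -4, 7.5, -22.5, 14, 0],
    [0, 0, -4, 9, -27, 14, 0],
    [0, 0, -4, 10.5, -31.5, 14, 0],
    [0, 0, -4, 12, -36, 14, 0],
    [0, 0, -4, 13, -40.5, 14, 0]
  ]
}}

```text
time: 21.15
position: [0.598, -0.2397, 0.1487]
tool_rot: [0.146, -3.137, -0.0]
ft_force: [0.6, 0.8, -1.1]
grip_width: 0.318
grip_force: 30.0
```

>>> {"fn": "carry_out", "kwargs": {
  "steps": [
    [0, 0, 0, 0.6, -4, 0, 0],
    [0, 0, 0, 0.6, -6.9, 0, 0],
    [0, 0, 0, 0.6, -6.9, 0, 0],
    [0, 0, 0, 0.6, -6.9, -3, 0],
    [0, 0, 0, 0.6, -6.9, -5, 0],
    [0, 0, 0, 0.6, -6.9, -5, 0],
    [0, 0, 0, 0.6, -6.9, -5, 0]
  ]
}}

```text
time: 21.85
position: [0.6035, -0.3065, 0.0994]
tool_rot: [0.146, -3.137, -0.001]
ft_force: [0.1, 0.4, -0.8]
grip_width: 0.322
grip_force: 30.0
```

```bash
python3 - <<'E'
from geo import *
st()
E
```

```text
t 21.9 pos mm [ 604.1 -307.1  100.4] yaw(tool y) 95.3 tilt [ 0.001 -0.   ] w 0.316 gf 30.0 F [ 1.2  0.6 -0.5]
```

>>> {"fn": "carry_out", "kwargs": {
  "steps": [
    [0, 0, 0, 0, 0, -1.5, 0],
    [0, 0, 0, 0, 0, -2.2, 0],
    [0, 0, 0, 0, 0, -2.4, 0],
    [0, 0, 0, 0, 0, -2.4, 0],
    [0, 0, 0, 0, 0, -2.4, 0.45],
    [0, 0, 0, 0, 0, -2.4, 0.5],
    [0, 0, 0, 0, 0, -2.4, 0.5],
    [0, 0, 0, 0, 0, 2, 0.5],
    [0, 0, 0, 0, 0, 6, 0.5],
    [0, 0, 0, 0, 0, 10, 0.6],
    [0, 0, 0, 0, 0, 10, 0.6]
  ]
}}

```text
time: 23.0
position: [0.6064, -0.3097, 0.2065]
tool_rot: [-0.144, 3.128, -0.008]
ft_force: [0.7, -0.1, 1.1]
grip_width: 0.573
grip_force: 0.0
```

```bash
cat > look.py <<'E'
from geo import *
st()
hue,s,v=cv2.split(hsv)
brown=((hue<14)&(v<150)&(s>90)).astype(np.uint8)*255
print("mat sticks",rects(brown,.032,150,roi=(185,195,330,320)))
print("rack sticks rel",[(np.round(w2r([[a[0]/1e3,a[1]/1e3]])[0]*1000),a[2:]) for a in rects(brown,.098,150,roi=(385,150,545,250))])
E
python3 look.py
```

```text
t 23.1 pos mm [ 605.2 -308.7  203.2] yaw(tool y) 95.3 tilt [ 0.006 -0.002] w 0.588 gf 0.0 F [ 0.6 -0.3  0.3]
mat sticks [(463, 238, 198, 27, 11.0), (451, 306, 195, 27, 1.1), (443, 391, 197, 32, 7.6)]
rack sticks rel [(array([ -70., -147.]), (93, 29, -1.4)), (array([  34., -137.]), (99, 20, -2.0))]
```

>>> {"fn": "carry_out", "kwargs": {
  "steps": [
    [0, 0, 1, -1.2, 4.7, 0, 0.6],
    [0, 0, 2, -2.4, 9.4, 0, 0.6],
    [0, 0, 3, -3.6, 14.1, 0, 0.6],
    [0, 0, 4, -4.8, 18.8, 0, 0.6],
    [0, 0, 5, -6, 23.5, 0, 0.6],
    [0, 0, 5.8, -7.2, 28.2, 0, 0.6],
    [0, 0, 5.8, -8.4, 32.9, 0, 0.6],
    [0, 0, 5.8, -9.6, 37.6, 0, 0.6],
    [0, 0, 5.8, -10.8, 42.3, 0, 0.6],
    [0, 0, 5.8, -12, 47, 0, 0.6],
    [0, 0, 5.8, -13.2, 51.5, 0, 0.6],
    [0, 0, 5.8, -14.2, 54.6, 0, 0.6]
  ]
}}

```text
time: 24.25
position: [0.4592, 0.2421, 0.198]
tool_rot: [0.309, -3.124, -0.0]
ft_force: [-0.2, -0.1, 0.2]
grip_width: 0.603
grip_force: 0.0
```

>>> {"fn": "carry_out", "kwargs": {
  "steps": [
    [0, 0, 0, 0, 0, -4, 0.6],
    [0, 0, 0, 0, 0, -8, 0.6],
    [0, 0, 0, 0, 0, -12, 0.6],
    [0, 0, 0, 0, 0, -12, 0.6],
    [0, 0, 0, 0, 0, -12, 0.6]
  ]
}}

```text
time: 24.75
position: [0.4609, 0.2382, 0.079]
tool_rot: [0.303, -3.125, 0.002]
ft_force: [0.6, 1.0, -0.0]
grip_width: 0.601
grip_force: 0.0
```

```bash
python3 look.py
```

```text
t 24.8 pos mm [462.2 238.9  80.6] yaw(tool y) 101.1 tilt [0.001 0.001] w 0.599 gf 0.0 F [0.2 0.6 0. ]
mat sticks [(443, 392, 197, 30, 7.6)]
rack sticks rel [(array([ -18., -148.]), (198, 28, 5.4))]
```

>>> {"fn": "carry_out", "kwargs": {
  "steps": [
    [0, 0, 0, 0.1, 0, -4, 0.6],
    [0, 0, 0, 0.1, 0, -6, 0.6],
    [0, 0, 0, 0.1, 0, -7, 0.6],
    [0, 0, 0, 0.1, 0, -7, 0.6],
    [0, 0, 0, 0.1, 0, -7, 0],
    [0, 0, 0, 0.1, 0, -7, 0],
    [0, 0, 0, 0.1, 0, -7, 0],
    [0, 0, 0, 0.1, 0, -7, 0],
    [0, 0, 0, 0.1, 0, -7, 0],
    [0, 0, 0, 0.1, 0, -7, 0]
  ]
}}

```text
time: 25.8
position: [0.4631, 0.2391, 0.0104]
tool_rot: [-0.304, 3.126, 0.001]
ft_force: [-1.2, -0.2, 6.6]
grip_width: 0.32
grip_force: 30.0
```

```bash
python3 -c "
from h import *
st()"
```

```text
t 25.8 pos mm [463.1 239.1  10.4] yaw(tool y) 101.1 tilt [0.001 0.001] w 0.32 gf 30.0 F [-1.2 -0.2  6.6]
```

>>> {"fn": "carry_out", "kwargs": {
  "steps": [
    [0, 0, 0, 0, 0, 4, 0],
    [0, 0, 0, 0, 0, 8, 0],
    [0, 0, 0, 0, 0, 12, 0],
    [0, 0, -1, 1.5, -4.5, 14, 0],
    [0, 0, -2, 3, -9, 14, 0],
    [0, 0, -3, 4.5, -13.5, 14, 0],
    [0, 0, -4, 6, -18, 14, 0],
    [0, 0, -5, 7.5, -22.5, 14, 0],
    [0, 0, -5.7, 9, -27, 14, 0],
    [0, 0, -5.7, 10.5, -31.5, 14, 0],
    [0, 0, -5.7, 12, -36, 14, 0],
    [0, 0, -5.7, 13, -40.5, 14, 0]
  ]
}}

```text
time: 27.0
position: [0.5929, -0.1677, 0.1489]
tool_rot: [0.149, -3.137, -0.0]
ft_force: [0.9, -0.5, -1.2]
grip_width: 0.322
grip_force: 30.0
```

>>> {"fn": "carry_out", "kwargs": {
  "steps": [
    [0, 0, 0, 0.5, -4, 0, 0],
    [0, 0, 0, 0.5, -7.4, 0, 0],
    [0, 0, 0, 0.5, -7.4, 0, 0],
    [0, 0, 0, 0.5, -7.4, -3, 0],
    [0, 0, 0, 0.5, -7.4, -5, 0],
    [0, 0, 0, 0.5, -7.4, -5, 0],
    [0, 0, 0, 0.5, -7.4, -5, 0]
  ]
}}

```text
time: 27.7
position: [0.5974, -0.2397, 0.0993]
tool_rot: [0.149, -3.137, -0.001]
ft_force: [0.1, 0.0, -0.0]
grip_width: 0.319
grip_force: 30.0
```

```bash
python3 -c "
from h import *
st()"
```

```text
t 27.7 pos mm [ 597.4 -239.7   99.3] yaw(tool y) 95.4 tilt [-0.001  0.   ] w 0.319 gf 30.0 F [ 0.1  0.  -0. ]
```

>>> {"fn": "carry_out", "kwargs": {
  "steps": [
    [0, 0, 0, 0, 0, -1.5, 0],
    [0, 0, 0, 0, 0, -2.1, 0],
    [0, 0, 0, 0, 0, -2.3, 0],
    [0, 0, 0, 0, 0, -2.3, 0],
    [0, 0, 0, 0, 0, -2.3, 0.45],
    [0, 0, 0, 0, 0, -2.3, 0.5],
    [0, 0, 0, 0, 0, -2.3, 0.5],
    [0, 0, 0, 0, 0, 2, 0.5],
    [0, 0, 0, 0, 0, 6, 0.5],
    [0, 0, 0, 0, 0, 10, 0.6],
    [0, 0, 0, 0, 0, 10, 0.6]
  ]
}}

```text
time: 28.8
position: [0.6008, -0.2423, 0.2066]
tool_rot: [-0.147, 3.127, -0.006]
ft_force: [-0.1, -0.4, 0.5]
grip_width: 0.575
grip_force: 0.0
```

```bash
python3 look.py
```

```text
t 28.9 pos mm [ 599.4 -241.5  203.4] yaw(tool y) 95.4 tilt [ 0.007 -0.002] w 0.586 gf 0.0 F [ 0.2  0.4 -0.7]
mat sticks [(451, 306, 195, 27, 1.1), (443, 391, 197, 32, 7.5)]
rack sticks rel [(array([ -67., -147.]), (100, 32, -1.3)), (array([-69., -81.]), (94, 27, 1.3))]
```

>>> {"fn": "carry_out", "kwargs": {
  "steps": [
    [0, 0, -1, -1.2, 4.7, 0, 0.6],
    [0, 0, -2, -2.4, 9.4, 0, 0.6],
    [0, 0, -3, -3.6, 14.1, 0, 0.6],
    [0, 0, -4, -4.8, 18.8, 0, 0.6],
    [0, 0, -4.3, -6, 23.5, 0, 0.6],
    [0, 0, -4.3, -7.2, 28.2, 0, 0.6],
    [0, 0, -4.3, -8.6, 32.9, 0, 0.6],
    [0, 0, -4.3, -10, 37.6, 0, 0.6],
    [0, 0, -4.3, -11.4, 42.3, 0, 0.6],
    [0, 0, -4.3, -12.8, 47, 0, 0.6],
    [0, 0, -4.3, -14, 51.5, 0, 0.6],
    [0, 0, -4.3, -14.8, 54.7, 0, 0.6]
  ]
}}

```text
time: 30.05
position: [0.447, 0.31, 0.1982]
tool_rot: [0.036, -3.139, 0.0]
ft_force: [-0.2, -0.3, 0.8]
grip_width: 0.595
grip_force: 0.0
```

>>> {"fn": "carry_out", "kwargs": {
  "steps": [
    [0, 0, 0, 0, 0, -4, 0.6],
    [0, 0, 0, 0, 0, -8, 0.6],
    [0, 0, 0, 0, 0, -12, 0.6],
    [0, 0, 0, 0, 0, -12, 0.6],
    [0, 0, 0, 0, 0, -12, 0.6]
  ]
}}

```text
time: 30.55
position: [0.4491, 0.3061, 0.0791]
tool_rot: [0.03, -3.14, 0.002]
ft_force: [0.4, 0.4, 1.4]
grip_width: 0.601
grip_force: 0.0
```

```bash
python3 look.py
```

```text
t 30.6 pos mm [450.3 307.   80.7] yaw(tool y) 91.1 tilt [0.001 0.001] w 0.596 gf 0.0 F [0.5 0.5 0.5]
mat sticks [(527, 307, 42, 25, 1.3)]
rack sticks rel [(array([ -18., -147.]), (198, 30, 5.6)), (array([-27., -82.]), (173, 26, 5.6))]
```

>>> {"fn": "carry_out", "kwargs": {
  "steps": [
    [0, 0, 0, 0.1, 0, -4, 0.6],
    [0, 0, 0, 0.1, 0, -6, 0.6],
    [0, 0, 0, 0.1, 0, -7, 0.6],
    [0, 0, 0, 0.1, 0, -7, 0.6],
    [0, 0, 0, 0.1, 0, -7, 0],
    [0, 0, 0, 0.1, 0, -7, 0],
    [0, 0, 0, 0.1, 0, -7, 0],
    [0, 0, 0, 0.1, 0, -7, 0],
    [0, 0, 0, 0.1, 0, -7, 0],
    [0, 0, 0, 0.1, 0, -7, 0]
  ]
}}

```text
time: 31.6
position: [0.4511, 0.307, 0.0104]
tool_rot: [-0.03, 3.141, 0.001]
ft_force: [-1.5, -0.7, 5.5]
grip_width: 0.325
grip_force: 30.0
```

```bash
python3 -c "
from h import *
st()"
```

```text
t 31.6 pos mm [451.1 307.   10.4] yaw(tool y) 91.1 tilt [0.001 0.001] w 0.325 gf 30.0 F [-1.5 -0.7  5.5]
```

>>> {"fn": "carry_out", "kwargs": {
  "steps": [
    [0, 0, 0, 0, 0, 4, 0],
    [0, 0, 0, 0, 0, 8, 0],
    [0, 0, 0, 0, 0, 12, 0],
    [0, 0, 1, 1.5, -4.5, 14, 0],
    [0, 0, 2, 3, -9, 14, 0],
    [0, 0, 3, 4.5, -13.5, 14, 0],
    [0, 0, 4, 6, -18, 14, 0],
    [0, 0, 4.3, 7.5, -22.5, 14, 0],
    [0, 0, 4.3, 9, -27, 14, 0],
    [0, 0, 4.3, 10.5, -31.5, 14, 0],
    [0, 0, 4.3, 12, -36, 14, 0],
    [0, 0, 4.3, 13, -40.5, 14, 0]
  ]
}}

```text
time: 32.8
position: [0.581, -0.0999, 0.1491]
tool_rot: [0.149, -3.138, -0.0]
ft_force: [0.8, -0.6, -1.0]
grip_width: 0.322
grip_force: 30.0
```

>>> {"fn": "carry_out", "kwargs": {
  "steps": [
    [0, 0, 0, 1.1, -4, 0, 0],
    [0, 0, 0, 1.1, -7.4, 0, 0],
    [0, 0, 0, 1.1, -7.4, 0, 0],
    [0, 0, 0, 1.1, -7.4, -3, 0],
    [0, 0, 0, 1.1, -7.4, -5, 0],
    [0, 0, 0, 1.1, -7.4, -5, 0],
    [0, 0, 0, 1.1, -7.4, -5, 0]
  ]
}}

```text
time: 33.5
position: [0.5914, -0.1717, 0.0994]
tool_rot: [0.149, -3.137, -0.001]
ft_force: [-0.3, -0.7, -0.8]
grip_width: 0.323
grip_force: 30.0
```

```bash
python3 -c "
from h import *
st()"
```

```text
t 33.5 pos mm [ 591.4 -171.7   99.4] yaw(tool y) 95.4 tilt [-0.001  0.   ] w 0.323 gf 30.0 F [-0.3 -0.7 -0.8]
```

>>> {"fn": "carry_out", "kwargs": {
  "steps": [
    [0, 0, 0, 0, 0, -1.5, 0],
    [0, 0, 0, 0, 0, -2.1, 0],
    [0, 0, 0, 0, 0, -2.3, 0],
    [0, 0, 0, 0, 0, -2.3, 0],
    [0, 0, 0, 0, 0, -2.3, 0.45],
    [0, 0, 0, 0, 0, -2.3, 0.5],
    [0, 0, 0, 0, 0, -2.3, 0.5],
    [0, 0, 0, 0, 0, 2, 0.5],
    [0, 0, 0, 0, 0, 6, 0.5],
    [0, 0, 0, 0, 0, 10, 0.6],
    [0, 0, 0, 0, 0, 10, 0.6]
  ]
}}

```text
time: 34.6
position: [0.595, -0.1739, 0.2063]
tool_rot: [-0.147, 3.127, -0.004]
ft_force: [-0.4, -0.8, 0.2]
grip_width: 0.575
grip_force: 0.0
```

```bash
python3 look.py
```

```text
t 34.6 pos mm [ 593.6 -173.2  203.2] yaw(tool y) 95.4 tilt [ 0.007 -0.001] w 0.581 gf 0.0 F [-0.2  0.4 -0.7]
mat sticks [(443, 391, 197, 31, 7.7)]
rack sticks rel [(array([-66., -80.]), (98, 30, 2.5)), (array([-70., -13.]), (89, 28, 5.8))]
```

>>> {"fn": "carry_out", "kwargs": {
  "steps": [
    [0, 0, 1, -1.2, 4.7, 0, 0.6],
    [0, 0, 2, -2.4, 9.4, 0, 0.6],
    [0, 0, 2.2, -3.6, 14.1, 0, 0.6],
    [0, 0, 2.2, -4.8, 18.8, 0, 0.6],
    [0, 0, 2.2, -6, 23.5, 0, 0.6],
    [0, 0, 2.2, -7.2, 28.2, 0, 0.6],
    [0, 0, 2.2, -8.6, 32.9, 0, 0.6],
    [0, 0, 2.2, -10, 37.6, 0, 0.6],
    [0, 0, 2.2, -11.4, 42.3, 0, 0.6],
    [0, 0, 2.2, -12.8, 47, 0, 0.6],
    [0, 0, 2.2, -14, 51.7, 0, 0.6],
    [0, 0, 2.2, -15.1, 56.4, 0, 0.6]
  ]
}}

```text
time: 35.85
position: [0.4391, 0.3931, 0.1982]
tool_rot: [0.208, -3.133, 0.001]
ft_force: [0.2, 1.0, -0.2]
grip_width: 0.601
grip_force: 0.0
```

>>> {"fn": "carry_out", "kwargs": {
  "steps": [
    [0, 0, 0, 0, 0, -4, 0.6],
    [0, 0, 0, 0, 0, -8, 0.6],
    [0, 0, 0, 0, 0, -12, 0.6],
    [0, 0, 0, 0, 0, -12, 0.6],
    [0, 0, 0, 0, 0, -12, 0.6]
  ]
}}

```text
time: 36.35
position: [0.4401, 0.3911, 0.0789]
tool_rot: [0.208, -3.133, 0.003]
ft_force: [0.1, -0.2, 0.6]
grip_width: 0.597
grip_force: 0.0
```

```bash
python3 look.py; python3 -c "
from h import *
save(grab('wrist'),'w4.png')"
```

```text
t 36.4 pos mm [441.2 392.1  80.7] yaw(tool y) 97.6 tilt [0.001 0.001] w 0.6 gf 0.0 F [ 1.  -0.6  1.2]
mat sticks [(518, 401, 45, 29, 1.7)]
rack sticks rel [(array([ -17., -144.]), (198, 35, 5.4)), (array([-15., -81.]), (198, 28, 5.9)), (array([-16., -13.]), (196, 27, 5.2))]
```

View pics/w4.png

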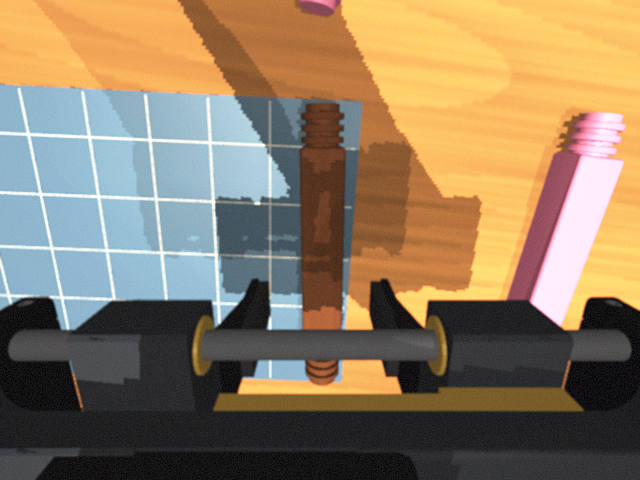

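The stick is centred between the fingers (column ~322) and the pink one is well clear; the three placed sticks measure square and spaced.

>>> {"fn": "carry_out", "kwargs": {
  "steps": [
    [0, 0, 0, 0.1, 0, -4, 0.6],
    [0, 0, 0, 0.1, 0, -6, 0.6],
    [0, 0, 0, 0.1, 0, -7, 0.6],
    [0, 0, 0, 0.1, 0, -7, 0.6],
    [0, 0, 0, 0.1, 0, -7, 0],
    [0, 0, 0, 0.1, 0, -7, 0],
    [0, 0, 0, 0.1, 0, -7, 0],
    [0, 0, 0, 0.1, 0, -7, 0],
    [0, 0, 0, 0.1, 0, -7, 0],
    [0, 0, 0, 0.1, 0, -7, 0]
  ]
}}

```text
time: 37.45
position: [0.4421, 0.3927, 0.0106]
tool_rot: [-0.208, 3.133, 0.003]
ft_force: [-1.0, 0.8, 4.6]
grip_width: 0.318
grip_force: 30.0
```

```bash
python3 -c "
from h import *
st()"
```

```text
t 37.5 pos mm [442.1 392.7  10.6] yaw(tool y) 97.6 tilt [0.001 0.002] w 0.318 gf 30.0 F [-1.   0.8  4.6]
```

>>> {"fn": "carry_out", "kwargs": {
  "steps": [
    [0, 0, 0, 0, 0, 4, 0],
    [0, 0, 0, 0, 0, 8, 0],
    [0, 0, 0, 0, 0, 12, 0],
    [0, 0, -1, 1.5, -4.5, 14, 0],
    [0, 0, -2, 3, -9, 14, 0],
    [0, 0, -2.2, 4.5, -13.5, 14, 0],
    [0, 0, -2.2, 6, -18, 14, 0],
    [0, 0, -2.2, 7.5, -22.5, 14, 0],
    [0, 0, -2.2, 9, -27, 14, 0],
    [0, 0, -2.2, 10.5, -31.5, 14, 0],
    [0, 0, -2.2, 12, -36, 14, 0],
    [0, 0, -2.2, 13, -40.5, 14, 0]
  ]
}}

```text
time: 38.65
position: [0.5715, -0.0155, 0.1489]
tool_rot: [0.148, -3.137, 0.001]
ft_force: [0.5, 0.6, -1.1]
grip_width: 0.321
grip_force: 30.0
```

>>> {"fn": "carry_out", "kwargs": {
  "steps": [
    [0, 0, 0, 1.4, -4.5, 0, 0],
    [0, 0, 0, 1.4, -9.2, 0, 0],
    [0, 0, 0, 1.4, -9.2, 0, 0],
    [0, 0, 0, 1.4, -9.2, -3, 0],
    [0, 0, 0, 1.4, -9.2, -5, 0],
    [0, 0, 0, 1.4, -9.2, -5, 0],
    [0, 0, 0, 1.4, -9.2, -5, 0]
  ]
}}

```text
time: 39.35
position: [0.585, -0.1053, 0.0993]
tool_rot: [0.148, -3.137, 0.0]
ft_force: [0.4, 0.1, -1.1]
grip_width: 0.321
grip_force: 30.0
```

```bash
python3 -c "
from h import *
st()"
```

```text
t 39.4 pos mm [ 585.  -105.3   99.3] yaw(tool y) 95.4 tilt [-0.002 -0.   ] w 0.321 gf 30.0 F [ 0.4  0.1 -1.1]
```

>>> {"fn": "carry_out", "kwargs": {
  "steps": [
    [0, 0, 0, 0, 0, -1.5, 0],
    [0, 0, 0, 0, 0, -2.1, 0],
    [0, 0, 0, 0, 0, -2.3, 0],
    [0, 0, 0, 0, 0, -2.3, 0],
    [0, 0, 0, 0, 0, -2.3, 0.45],
    [0, 0, 0, 0, 0, -2.3, 0.5],
    [0, 0, 0, 0, 0, -2.3, 0.5],
    [0, 0, 0, 0, 0, 2, 0.5],
    [0, 0, 0, 0, 0, 6, 0.5],
    [0, 0, 0, 0, 0, 10, 0.6],
    [0, 0, 0, 0, 0, 10, 0.6]
  ]
}}

```text
time: 40.45
position: [0.5893, -0.1064, 0.2062]
tool_rot: [-0.147, 3.127, -0.001]
ft_force: [-0.1, -0.2, -0.7]
grip_width: 0.57
grip_force: 0.0
```

>>> {"fn": "carry_out", "kwargs": {
  "steps": [
    [0, 0, 0, -1.2, 4.7, 0, 0.6],
    [0, 0, 0, -2.4, 9.4, 0, 0.6],
    [0, 0, 0, -3.6, 14.1, 0, 0.6],
    [0, 0, 0, -4.8, 18.8, 0, 0.6],
    [0, 0, 0, -6, 23.5, 0, 0.6],
    [0, 0, 0, -7.2, 28.2, 0, 0.6],
    [0, 0, 0, -8.6, 32.9, 0, 0.6],
    [0, 0, 0, -10, 37.6, 0, 0.6],
    [0, 0, 0, -11.4, 42.3, 0, 0.6],
    [0, 0, 0, -12, 45, 0, 0.6],
    [0, 0, 0, -12, 45, 0, 0.6],
    [0, 0, 0, -12, 45, 0, 0.6]
  ]
}}

```text
time: 41.65
position: [0.4654, 0.3446, 0.1989]
tool_rot: [0.15, -3.138, 0.002]
ft_force: [1.2, -0.8, -0.1]
grip_width: 0.598
grip_force: 0.0
```

```bash
python3 look.py; python3 -c "
from h import *
save(grab('top'),'top9.png'); save(grab('scene'),'sc9.png')"
```

```text
t 41.7 pos mm [466.1 343.3 199.1] yaw(tool y) 95.3 tilt [-0.    -0.001] w 0.602 gf 0.0 F [ 0.5 -0.1  0.4]
mat sticks []
rack sticks rel [(array([ -17., -143.]), (198, 36, 5.7)), (array([-15., -79.]), (198, 31, 5.7)), (array([-16., -13.]), (196, 28, 5.7)), (array([-14.,  54.]), (199, 28, 5.3))]
```

View pics/top9.png

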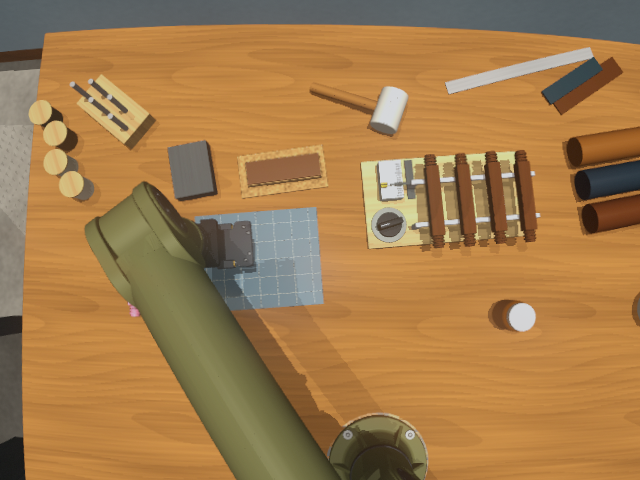

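View pics/sc9.png

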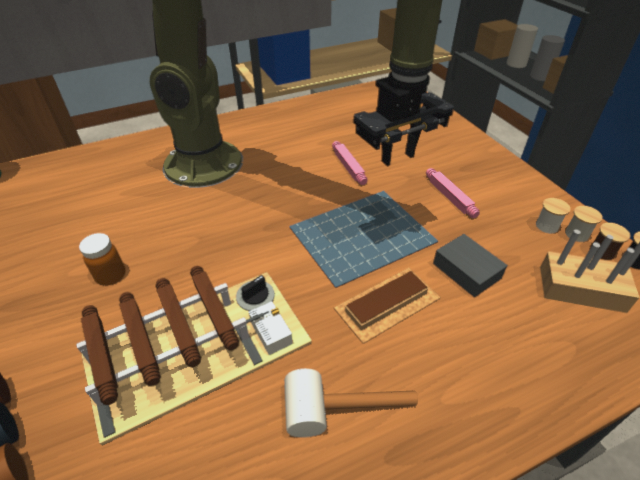

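The top view shows all four sticks square across both rails (columns 434 to 525) and not touching. The strop is flat on the pad at (283,170), the pointer is at the brass mark, and the bystanders haven't moved.

```bash
python3 -c "
from h import *
print(ctrl.close_job())"
```

```text
the job is handed in; nothing more can be done
None
```

The job is handed in: the strop block is flat on the cork pad, the pointer lines up with the brass mark (both measured at rack x ≈ 33 mm), and all four sticks lie square and apart across both rails. The jar, mallet, steel weight and pink sticks were left alone.

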